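# Draw the specimen tray out of the drying oven with the pull hook

### The arm

A 6-joint arm with a two-finger parallel gripper is mounted at the origin on a cart in front of the work surface, level with it; the furniture and walls round the work are solid. World frame = base frame: x ahead of the robot, y to its left, z up, the work surface at z = 0. Lengths are in m, angles in rad, forces in N, time in s.
With the tool pointing down it reaches from about 0.35 to 0.975 m from the base axis. Payload 4.9 kg.
Tool frame: the origin (TCP) lies at the very end of the fingers, on their centre line; the grasp point (between the pads) lies 19 mm behind it; z points along the fingers, y is the direction in which the jaws open and shut (so a half turn about z gives the same grasp; the last joint's range is limited). The gripper opens to 85 mm and grips with 20 to 120 N. Pads are 22 mm wide; open, the fingers measure 114 mm over their backs; the gripper's body (76 mm by 85 mm) begins 54 mm behind the grasp point. The pads swing forward as they close: fully open they stand 13 mm farther back than shut.
Start: joints at [-1.312, 0.053, 1.613, -0, 1.476, -0.119], TCP at [0.231, -0.581, 0.231] pointing down, gripper open.
Joint ranges: [-3.01, 3.01], [-1.01, 2.22], [0.06, 2.58], [-1.02, 4.17], [0.09, 2.62], [-3.14, 3.14]. Speed limits (rad/s): [2.57, 2.57, 3.14, 3.14, 3.14, 3.14].

### API

Orientations are given as a unit quaternion [w, x, y, z].
In Python, from plant import state, grab_frame, camera_model, job_done, search_frame, masks_of, place_of gives the robot as it stands.
- The arm moves only by the tool drive_tool, never from a script. Its argument "series" is a list of rows, each a list of 2 entries, a list of its own where there are three numbers: the shift along the world's x, y, z in m, then the turn, a rotation vector about the world's x, y, z in degrees. A call has 1 to 8 rows; each row is the pose to reach, as a shift and turn from the pose commanded when the call began; what a row does not reach only later rows make up. A row lasts 1/10 s, in which the tool goes at most 50 mm and 8.59 degrees, less where a joint would pass 70% of its speed; a pose out of reach is approached as far as the arm can. A call with a gripper value outside its range is refused whole. "fingers" is the closure, from -1 (fully open) to 1 (shut), so that 0 is half open, set as the call begins (left out, the last holds). The fingers move at their own pace and stop on an object; the grip force is fixed at half the most. Time passes only in rows, so rows that repeat a pose let the fingers close. It gives the time, the measured TCP pose, the force and the opening at its end, in the units of the state.
- state(): the state, without advancing time (a new reading comes with each control period).
- grab_frame(name): name is "side" or "top" or "wrist"; returns the picture (400x640x3 uint8, red, green, blue); there is no depth.
- camera_model(name): a dict with "fovy" (degrees; the focal length in pixels is half the picture's height over the tangent of half this angle, whatever the lens; pixels are square), "cx", "cy" (the principal point, pixels), "rvec" (rotation vector, rad) and "tvec" (3), from world to camera coordinates, as OpenCV has them. Camera axes: x right, y down, z forward; pixel columns grow to the right and rows downward; lengths in m; the calibration is good to about 2 mm. A picture is of the moment at which its call begins: read the wrist's pose just before it. camera_model takes no time and is no camera call; for the wrist camera it gives the pose at the moment of the call.
- job_done(): hands the job in, once; it reports no verdict.
Trained networks look in the newest picture that a camera, given by its name, has taken for a name from the list of things; names that differ only in an ending like _2 or _b are one class to them, and where a whole thing is asked for, a point or a joint stands for the part that bears it (a point fixed in the world has none). Each returns a list of dicts, best first, with "confidence" (0 to 1); they miss things now and then, are a little off and sometimes report something else, mostly with a low value. They report only what shows in the picture. A call takes as long as a camera call.
- search_frame(camera, name): "location" ([x, y, z] in m, in world coordinates, good to about 4 mm: the middle of the surface that is visible of it).
- masks_of(camera, name): "pixels" (400x640 bool, what is visible of it).
- place_of(camera, name): "location" ([x, y, z] in m, in world coordinates, good to about 4 mm: a listed point, or the origin of a listed thing).
The state is a dict: "time": time; "joint_pos": joint angles; "joint_vel": joint speeds; "joint_efforts": joint torques, N m; "tool_pos": TCP position; "tool_rot": TCP orientation; "contact_force": force on the tool from outside, world axes, zero at the start; "ft_torque": the same for the moment, N m; "gripper_width": opening from 0.0 (shut) to 1.0 (fully open).
Only numpy, scipy, OpenCV 4.12 (cv2) and the standard library are available. Lean on these libraries where they do the work, as an engineer would, in place of code of your own. Each camera call takes 0.05 s, during which the arm holds its last target.

### The job

Fetch the tray of dried specimens out of the cold drying oven with the pull hook: pick up the hook, catch it behind the tray's bow handle and draw the tray out over its spring catches until it sits snugly against the stop rail on the open door, feeling for the rail, because the handle's worn rivets bear no more than 18 N, and without knocking the hook hard against the oven. Leave the tray there with both specimens upright, never touching it with the hand, and lay the hook down on the worktop clear of the oven, with everything else left where it is.

Things in the scene. Friction and masses are not known exactly. Their poses are not given: they have to be found in the camera images.
- oven: white bench drying oven, fixed, cold, 230 deep x 240 wide x 250 mm tall. Origin: centre of its underside on the worktop; z up, x points from front to back, so the open front faces -x. Front face at x = -115 mm. Chamber: y -62 to 62 mm, floor 45 and roof 165 mm above the worktop, open only at the front
- door_edge (a point): middle of the outer edge of the oven's drop-down door, on its upper face, at [-257, 0, 45] mm of the oven. The door lies open, fixed, level with the chamber floor, 200 mm wide, with a 9 mm high ledge along each side; its handle bar (10 mm thick, 22 mm above the worktop) reaches to x = -278 mm
- catch (a point): point midway between the two spring plungers in the chamber's side walls, at [-85, 0, 56] mm of the oven. The tray's ribs must be drawn over them: 3 to 8 N on top of the plain drag of 1 to 5 N, while the tray's origin goes from about x = -125 to -136 mm of the oven. After that it runs free again and meets the hard stop rail with its front wall at a tray origin of x = -141 to -161 mm
- stop_base: two slotted strips let flush into the open door, fixed, with the tray's stop on them: a dark steel rail, 112 mm long across the door, 9 mm high, clamped by two brass thumbscrews. Origin at [-211, 0, 45] mm of the oven, axes as the oven's. The rail's inner face is set anywhere from 0 to 20 mm beyond it (towards -x); the setting is not given and has to be felt. The bow passes above it
- tray: loose aluminium tray, 140 long (x) x 116 wide x 22 mm high, walls 3 mm, 0.2 to 0.45 kg, on the chamber floor, y within 4 mm of the oven's middle. Origin: centre of its underside, axes nearly as the oven's; front wall's outer face at x = -70 mm. A rib on each side at x = +46 mm
- bow (a point): middle of the bar of the tray's dark bow handle, [-98, 0, 23.5] mm of the tray. The bar is level, 6 mm thick, along the tray's y (straight for 27 mm to each side). The gap behind it, where the hook goes in from above, reaches from x = -95 to -70 mm of the tray and is open below. Its rivets are worn: over 18 N breaks it
- pull_hook: loose hook tool standing flat on the worktop, 0.16 kg. Flat-sided wooden grip 110 long (x) x 18 wide (y) x 30 mm high. Origin: centre of the grip's underside; x points to the hook end. A 7 mm steel rod climbs from the grip to 52 mm height and is bent straight down at x = 220 mm, ending level with the grip's underside; that end is straight for 34 mm
- hook_tip (a point): lowest point of the hook's bent-down end, [220, 0, 0.6] mm of the pull hook; the end is 7.2 mm thick, its axis vertical
- coral: pale horn-shaped coral fossil, 42 mm across, 66 mm tall, 0.06 kg, standing on its wide end in the tray. Origin: centre of its underside, z up along it
- feldspar: pink rock, 51 x 57 x 42 mm, standing in the tray; origin: centre of its underside, z up
- jasper: dark red rock, 82 x 98 x 65 mm, bystander on the worktop; origin: centre of its underside
- calcite: white rounded cobble, 69 x 105 x 68 mm, bystander; origin: centre of its underside
- mica: flat brownish rock, 52 x 62 x 28 mm, bystander; origin: centre of its underside
- streak_plate: cream flat tile, 48 x 64 x 8 mm, bystander; origin: centre of its underside
- lens: yellow folding hand lens, 27 x 70 x 10 mm, bystander; origin: centre of its underside
- brush: flat brush with a wooden handle, 36 x 175 x 11 mm, bystander; origin: centre of its underside

How it is judged:
By the outcome, as a careful person would: the job done as asked, in the order asked, and still so for the second after the job is handed in, with the robot touching nothing.
It also fails if it takes over 54 s, if anything falls off the work surface, if the arm or the gripper's body presses on something with over 40 N, if the wrist force passes 120 N, or if a joint passes its speed limit or range.

## Working session

There is one attempt and no reset: what is moved stays moved. The work goes in short steps, Python scripts to look and compute and a tool call to move; the robot and the scene stay as the last step left them, time stands still between calls to the robot, and variables do not carry over. Pictures are saved under pics/ and viewed, and the job is handed in when it is done.

Besides the shell and the picture viewer there is one more tool, called after "Request:" as name(argument=value, ...) on one line, values as JSON. drive_tool: Moves the arm, as the interface text tells. Its arguments: {"type":"object","properties":{"series":{"type":"array","items":{"type":"array"}},"fingers":{"type":"number"}},"required":["series"]}

```bash
mkdir -p pics; ls; cat > h.py <<'E'
import numpy as np,cv2
from plant import *
def snap(n,f):
    im=grab_frame(n); cv2.imwrite('pics/'+f+'.png',im[:,:,::-1]); return im
def proj(n,P):
    c=camera_model(n); f=200/np.tan(np.radians(c['fovy'])/2)
    R=cv2.Rodrigues(np.array(c['rvec'],float))[0]; p=(R@np.atleast_2d(P).T).T+np.array(c['tvec'])
    return np.c_[f*p[:,0]/p[:,2]+c['cx'],f*p[:,1]/p[:,2]+c['cy']]
def ray(n,u,v,z):
    c=camera_model(n); f=200/np.tan(np.radians(c['fovy'])/2)
    R=cv2.Rodrigues(np.array(c['rvec'],float))[0]; t=np.array(c['tvec'])
    o=-R.T@t; d=R.T@np.array([(u-c['cx'])/f,(v-c['cy'])/f,1]); return o+d*(z-o[2])/d[2]
E
python3 - <<'E'
from h import *
for n in ['side','top']:
    snap(n,n+'0')
    for o in ['pull_hook','hook_tip','tray','bow','oven','door_edge','stop_base','coral','feldspar','catch']:
        for r in place_of(n,o)[:2]: print(n,o,np.round(r['location'],3),round(r['confidence'],2))
print(state())
E
```

```text
pics
side pull_hook [ 0.435 -0.296 -0.   ] 0.72
side hook_tip [ 0.547 -0.099  0.001] 0.53
side hook_tip [0.496 0.28  0.001] 0.3
side tray [ 0.684 -0.425  0.003] 0.73
side bow [0.498 0.292 0.045] 0.73
side bow [0.479 0.193 0.069] 0.72
side oven [0.499 0.28  0.   ] 0.81
side oven [0.459 0.06  0.048] 0.29
side door_edge [0.45  0.02  0.046] 0.89
side stop_base [0.461 0.061 0.046] 0.63
side stop_base [0.522 0.283 0.048] 0.24
side coral [0.471 0.292 0.046] 0.64
side feldspar [ 0.369 -0.426 -0.002] 0.6
side feldspar [0.48  0.19  0.056] 0.57
side catch [0.477 0.19  0.051] 0.56
top pull_hook [ 0.436 -0.288  0.006] 0.84
top oven [ 0.496  0.271 -0.003] 0.89
top oven [ 0.436 -0.291  0.   ] 0.57
top door_edge [ 0.495  0.273 -0.001] 0.69
top catch [0.48  0.19  0.059] 0.69
{'time': 1.1, 'joint_pos': array([-1.31202323e+00,  5.26972457e-02,  1.61292945e+00, -1.91416132e-05,
        1.47599785e+00, -1.19003797e-01]), 'joint_vel': array([-1.42916407e-05, -8.52296500e-04,  1.87281278e-03,  3.84737485e-04,
        1.10313132e-03,  6.54655969e-04]), 'joint_efforts': array([-4.93175651e-05, -3.93690133e+01, -3.70469391e+01, -2.14449287e-04,
        5.61019115e-04,  2.47637814e-05]), 'tool_pos': array([ 0.23051949, -0.58090142,  0.23128767]), 'tool_rot': array([-1.52405813e-05,  9.82213385e-01,  1.87768120e-01, -1.06179528e-05]), 'contact_force': array([-0.54622355, -0.26959613, -0.29608801]), 'ft_torque': array([-0.02294357,  0.01908075, -0.02895014]), 'gripper_width': 1.000771421859583}
```

View pics/side0.png

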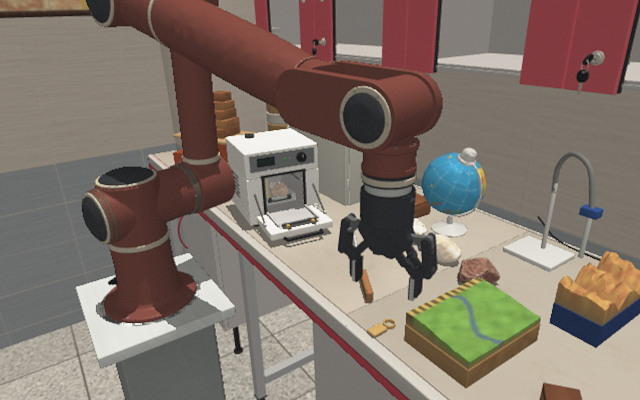

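View pics/top0.png

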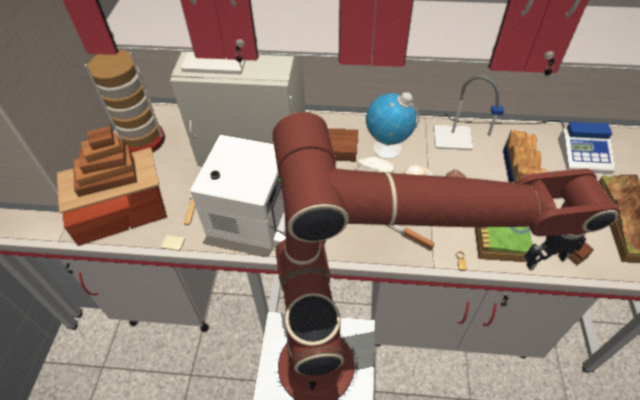

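```bash
python3 - <<'E'
from h import *
a=cv2.imread('pics/side0.png'); b=cv2.imread('pics/top0.png')
cv2.imwrite('pics/sc.png',cv2.resize(a[120:320,210:410],None,fx=3,fy=3,interpolation=2))
cv2.imwrite('pics/tc.png',cv2.resize(b[120:290,180:480],None,fx=2.6,fy=2.6,interpolation=2))
print(proj('side',[[.436,-.29,0],[.547,-.099,0],[.45,.02,.045]]),proj('top',[[.436,-.29,0],[.547,-.099,0],[.45,.02,.045]]))
E
```

```text
[[364.85029424 288.9317306 ]
 [352.68345498 245.8744657 ]
 [301.95895321 226.46354377]] [[417.25707292 241.01235732]
 [360.39342212 210.31506865]
 [323.38857379 223.49864874]]
```

View pics/sc.png

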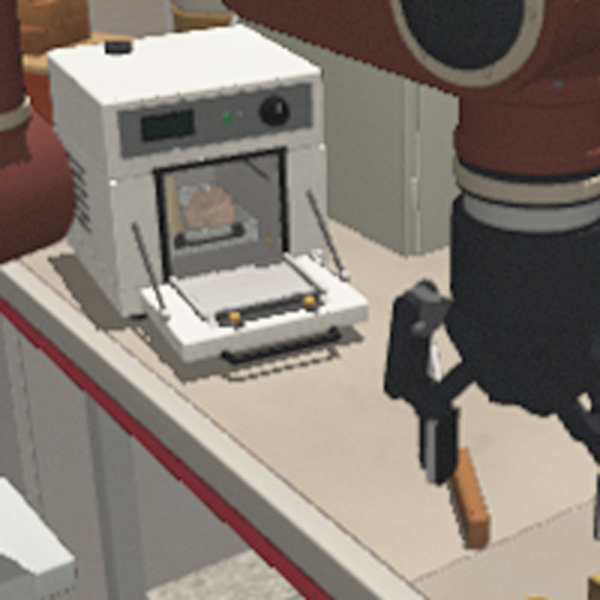

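View pics/tc.png

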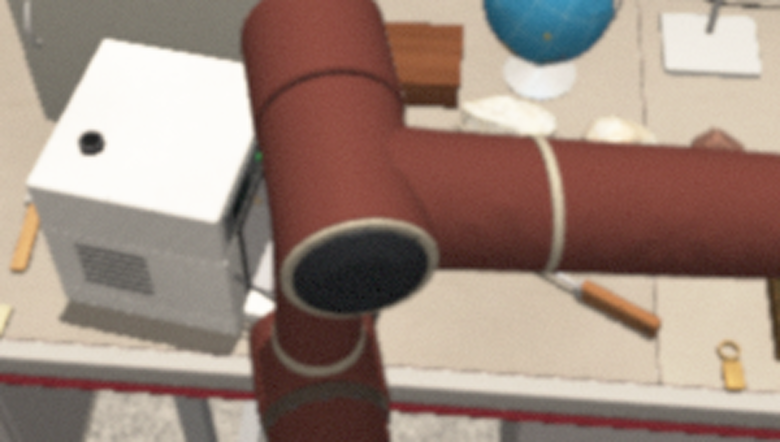

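Request:
drive_tool(series=[[[0.03,0.04,0.02],[0,0,7]],[[0.06,0.08,0.05],[0,0,14]],[[0.09,0.12,0.08],[0,0,21]],[[0.12,0.16,0.08],[0,0,28]],[[0.15,0.2,0.08],[0,0,34]],[[0.18,0.24,0.08],[0,0,38]],[[0.2,0.27,0.08],[0,0,38]],[[0.2,0.27,0.08],[0,0,38]]])

```text
time: 1.9
tool_pos: [0.4329, -0.3069, 0.3118]
tool_rot: [0.0, 0.866, 0.5, 0.001]
contact_force: [-0.4, -1.5, -0.6]
gripper_width: 0.998
```

```bash
python3 - <<'E'
from h import *
for n in ['wrist','side','top']:
    snap(n,n+'1')
    for o in ['pull_hook','hook_tip','tray','bow','oven','door_edge','stop_base','coral','feldspar','catch']:
        for r in place_of(n,o)[:2]: print(n,o,np.round(r['location'],3),round(r['confidence'],2))
s=state();print(s['time'],s['tool_pos'],s['tool_rot'],s['contact_force'])
E
```

```text
wrist pull_hook [ 0.434 -0.293 -0.003] 0.69
wrist stop_base [ 0.695 -0.296 -0.003] 0.66
wrist catch [ 0.433 -0.294 -0.004] 0.17
side pull_hook [ 0.431 -0.292 -0.001] 0.87
side hook_tip [ 0.548 -0.098  0.   ] 0.96
side hook_tip [0.479 0.192 0.05 ] 0.15
side tray [0.497 0.293 0.044] 0.86
side bow [0.48  0.192 0.068] 0.69
side bow [ 0.367 -0.427  0.   ] 0.32
side oven [ 0.496  0.28  -0.   ] 0.78
side oven [ 0.431 -0.29  -0.001] 0.58
side door_edge [0.452 0.021 0.047] 0.96
side stop_base [0.46  0.063 0.044] 0.73
side stop_base [ 0.681 -0.428  0.001] 0.56
side coral [ 0.674 -0.004 -0.002] 0.71
side coral [0.47  0.292 0.046] 0.62
side feldspar [0.525 0.284 0.047] 0.66
side feldspar [0.484 0.193 0.068] 0.27
side catch [0.479 0.192 0.055] 0.73
side catch [0.47  0.292 0.045] 0.71
top pull_hook [ 0.438 -0.289 -0.002] 0.9
top hook_tip [ 0.545 -0.102  0.002] 0.72
top oven [ 0.371 -0.425 -0.002] 0.33
top door_edge [0.45  0.02  0.045] 0.74
top stop_base [0.459 0.063 0.047] 0.69
3.55 [ 0.43053121 -0.31092299  0.31128885] [-5.26957824e-06  8.67568078e-01  4.97318438e-01 -1.97501257e-05] [-0.3148704  -0.32984113 -1.02227583]
```

View pics/wrist1.png

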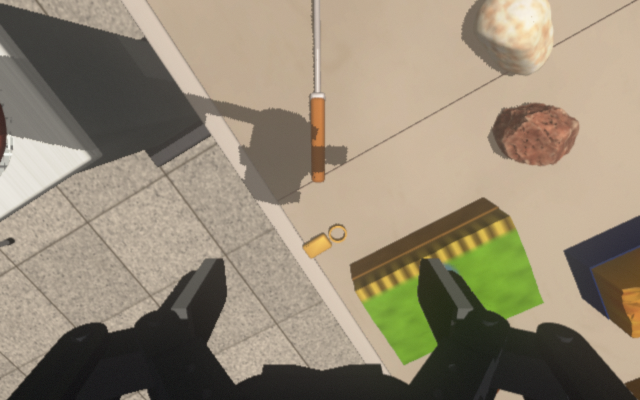

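View pics/side1.png

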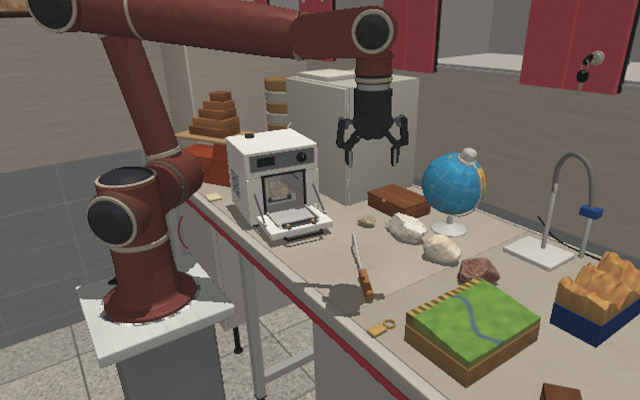

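View pics/top1.png

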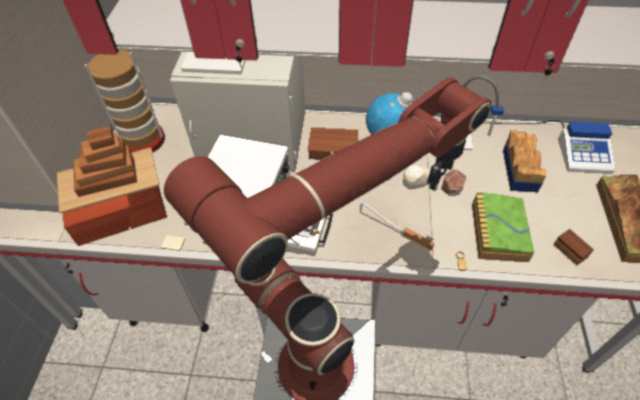

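```bash
python3 - <<'E'
from h import *
im=cv2.imread('pics/wrist1.png').astype(int)
m=(im[:,:,2]>120)&(im[:,:,0]<60)&(im[:,:,1]<110)
m[:, :300]=0; m[:,335:]=0; m[190:]=0; m[:80]=0
v,u=np.nonzero(m); print(u.min(),u.max(),v.min(),v.max())
for r in range(95,185,10):
    c=u[v==r]; print(r,c.min() if len(c) else 0,c.max() if len(c) else 0)
for p in [(317.5,97),(318.5,182)]: print(ray('wrist',*p,.03))
a,b=[ray('wrist',*p,.03)for p in[(317.5,97),(318.5,182)]];d=a-b;print(np.linalg.norm(d),np.degrees(np.arctan2(d[1],d[0])),(a+b)/2)
for n in('side','top'):
  t={'side':(355,237),'top':(364,207)}[n];
# tip: end of steel rod
cv2.imwrite('pics/c.png',cv2.resize(im[80:200,270:370].astype('uint8'),None,fx=5,fy=5))
for n,f,x0,y0 in(('side','c1',330,220),('top','c2',350,195)):
  a=cv2.imread(f'pics/{n}1.png');cv2.imwrite(f'pics/{f}.png',cv2.resize(a[y0:y0+90,x0:x0+100],None,fx=6,fy=6))
  print(n,proj(n,[[.436,-.292,0],[.547,-.099,0]]))
E
```

```text
312 323 124 177
95 0 0
105 0 0
115 0 0
125 0 0
135 0 0
145 312 312
155 0 0
165 0 0
175 0 0
[ 0.4616514  -0.24871397  0.03      ]
[ 0.40818848 -0.34165671  0.03      ]
0.1072223650995825 60.09144178684605 [ 0.43491994 -0.29518534  0.03      ]
side [[365.37094284 289.30633791]
 [352.68345498 245.8744657 ]]
top [[417.87236884 241.05342703]
 [360.39342212 210.31506865]]
```

View pics/c.png

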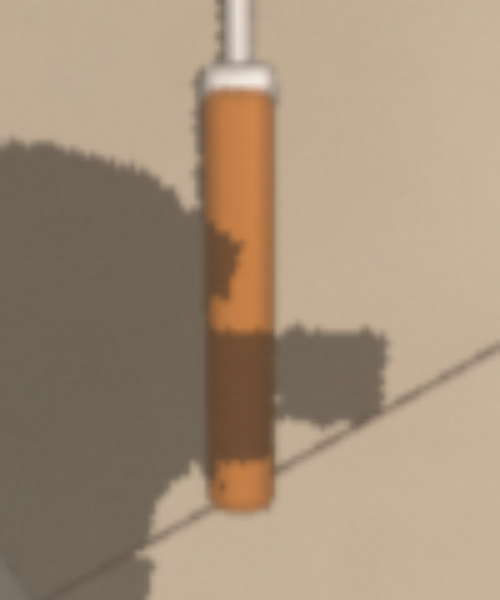

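View pics/c1.png

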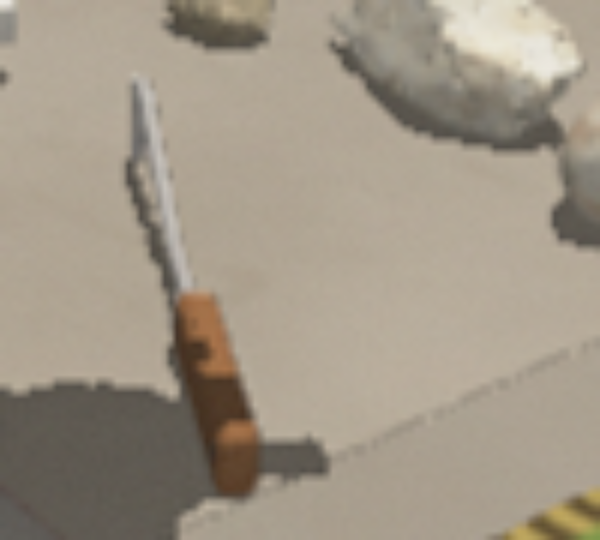

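```bash
cat >> h.py <<'E'
def ov(P,x,y,th):
    P=np.atleast_2d(P).astype(float)/1000; c,s=np.cos(th),np.sin(th)
    return np.c_[x+c*P[:,0]-s*P[:,1],y+s*P[:,0]+c*P[:,1],P[:,2]]
PTS=np.array([[-115,-120,250],[-115,120,250],[115,120,250],[115,-120,250],[-257,-100,45],[-257,100,45],[-115,-62,45],[-115,62,45],[-115,-62,165],[-115,62,165],[-115,120,0],[-98+0,0,68.5]])
E
python3 - <<'E'
from h import *
x,y,th=.497,.278,np.radians(80)
for n,(x0,y0,w,h,f) in {'side':(215,120,120,130,5),'top':(190,130,160,130,5)}.items():
    a=cv2.imread(f'pics/{n}1.png')[y0:y0+h,x0:x0+w]; a=cv2.resize(a,None,fx=f,fy=f,interpolation=2)
    for i,p in enumerate(proj(n,ov(PTS,x,y,th))):
        q=tuple(int(k) for k in ((p+.5-[x0,y0])*f)); cv2.circle(a,q,3,(0,0,255),1); cv2.putText(a,str(i),q,0,.4,(255,0,0))
    cv2.imwrite(f'pics/ov_{n}.png',a)
E
```

```text
(no output)
```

View pics/ov_side.png

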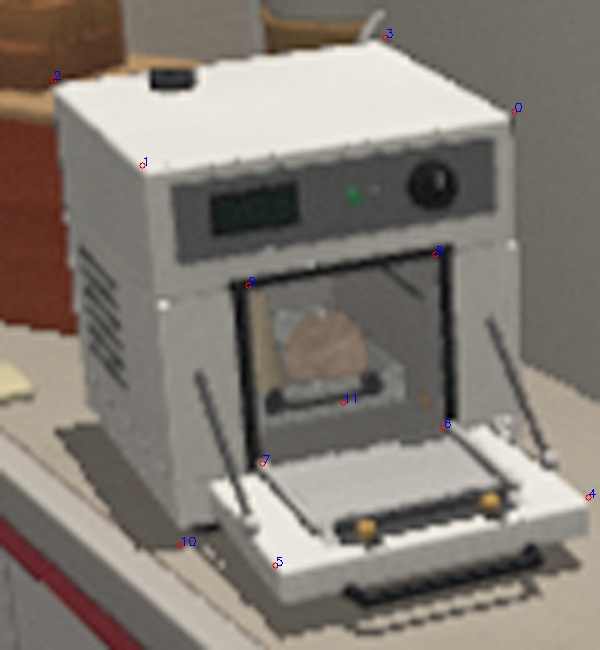

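View pics/ov_top.png

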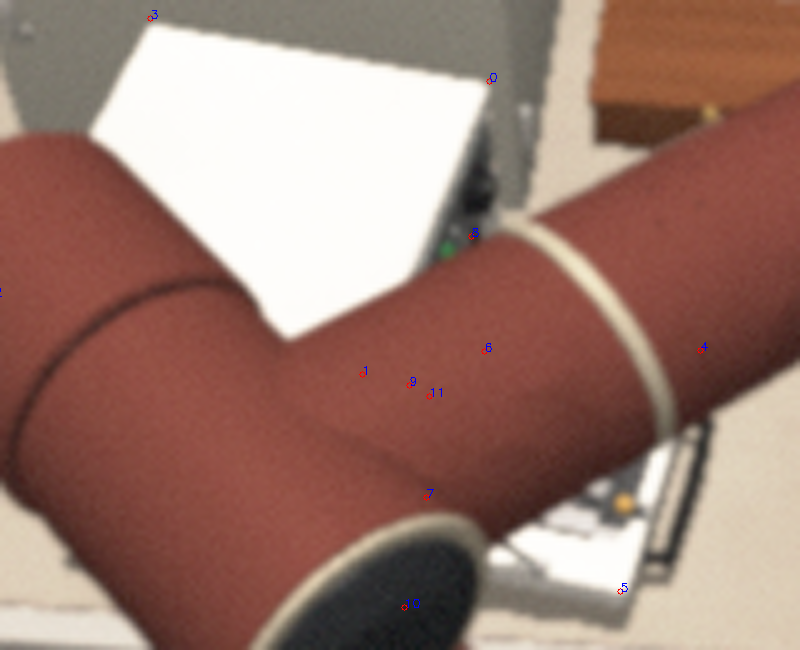

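Request:
drive_tool(series=[[[0.005,0.018,-0.04],[0,0,0.3]],[[0.005,0.018,-0.09],[0,0,0.3]],[[0.005,0.018,-0.14],[0,0,0.3]],[[0.005,0.018,-0.19],[0,0,0.3]],[[0.005,0.018,-0.235],[0,0,0.3]],[[0.005,0.018,-0.235],[0,0,0.3]],[[0.005,0.018,-0.235],[0,0,0.3]]])

```text
time: 4.25
tool_pos: [0.4355, -0.2928, 0.0766]
tool_rot: [-0.001, 0.866, 0.5, -0.0]
contact_force: [0.2, -0.5, 0.5]
gripper_width: 1.002
```

```bash
python3 - <<'E'
from h import *
from scipy.optimize import least_squares
S={0:(508,119),1:(150,175),2:(57,88),3:(380,42),4:(588,503),5:(281,572),8:(445,250),9:(243,287),7:(258,468),6:(447,430)}
T={0:(489,83),3:(150,24),5:(628,594)}
def res(p):
    r=[]
    for n,D,o in(('side',S,(215,120)),('top',T,(190,130))):
        k=list(D); q=proj(n,ov(PTS[k],*p[:3])+[0,0,p[3]]); r.append(q-(np.array([D[i] for i in k])/5+o-.5))
    return np.vstack(r).ravel()
f=least_squares(res,[.497,.278,1.396,0],loss='soft_l1');p=f.x;print(p[:2],np.degrees(p[2]),p[3]);print(res(p).reshape(-1,2).round(1).tolist())
for u,v in[(322,396),(270,401),(375,384)]:
    w=ray('side',u/5+214.5,v/5+119.5,.0685+p[3]); d=w[:2]-p[:2]; c,s=np.cos(p[2]),np.sin(p[2]); print(w,1000*np.array([c*d[0]+s*d[1],-s*d[0]+c*d[1]]))
E
```

```text
[0.49546132 0.27687867] 80.67902404865809 -0.002915783139753672
[[1.4, -0.6], [-1.0, -0.7], [-1.1, -0.5], [0.4, -0.1], [0.6, -0.3], [-0.2, -0.1], [-1.8, 1.8], [1.3, 0.8], [1.2, 0.1], [-0.6, 0.4], [0.1, 0.3], [-0.1, 0.0], [-0.5, -0.2]]
[0.47778423 0.20624041 0.06558422] [-72.56865764   6.00275917]
[0.44641122 0.21978572 0.06558422] [-64.28352814  39.15539775]
[0.51614917 0.20277624 0.06558422] [-69.77331307 -32.41670982]
```

Request:
drive_tool(series=[[[0,0,-0.04],[0,0,0]],[[0,0,-0.06],[0,0,0]],[[0,0,-0.07],[0,0,0]],[[0,0,-0.072],[0,0,0]],[[0,0,-0.072],[0,0,0]]])

```text
time: 4.75
tool_pos: [0.437, -0.2942, 0.0066]
tool_rot: [0.002, 0.866, 0.5, 0.001]
contact_force: [-0.6, -0.3, 0.4]
gripper_width: 0.997
```

Request:
drive_tool(series=[[[0,0,0],[0,0,0]],[[0,0,0],[0,0,0]],[[0,0,0],[0,0,0]],[[0,0,0],[0,0,0]],[[0,0,0],[0,0,0]],[[0,0,0],[0,0,0]],[[0,0,0],[0,0,0]],[[0,0,0],[0,0,0]]], fingers=1)

```text
time: 5.55
tool_pos: [0.4358, -0.2932, 0.0047]
tool_rot: [0.0, 0.866, 0.5, 0.0]
contact_force: [0.0, -0.6, 3.5]
gripper_width: 0.198
```

Request:
drive_tool(series=[[[0,0,0.03],[0,0,0]],[[0,0,0.06],[0,0,0]],[[0,0.0,0.085],[0,0,4]],[[-0.003,0.04,0.085],[0,0,9]],[[-0.006,0.08,0.085],[0,0,14]],[[-0.009,0.12,0.085],[0,0,18]],[[-0.01,0.154,0.085],[0,0,20.3]],[[-0.01,0.154,0.085],[0,0,20.3]]])

```text
time: 6.35
tool_pos: [0.424, -0.1352, 0.0876]
tool_rot: [-0.002, 0.763, 0.646, -0.0]
contact_force: [0.5, -0.9, -1.4]
gripper_width: 0.194
```

```bash
python3 - <<'E'
from h import *
for n in ['wrist','side','top']:
    snap(n,n+'2')
    for o in ['pull_hook','hook_tip','tray','bow','oven','door_edge','stop_base','coral','feldspar']:
        for r in place_of(n,o)[:2]: print(n,o,np.round(r['location'],3),round(r['confidence'],2))
s=state();print(s['time'],s['tool_pos'],s['tool_rot'],s['contact_force'],s['gripper_width'])
for n,(x0,y0) in {'side':(215,120),'top':(250,130)}.items():
    a=cv2.imread(f'pics/{n}2.png')[y0:y0+120,x0:x0+150];cv2.imwrite(f'pics/{n}2c.png',cv2.resize(a,None,fx=5,fy=5,interpolation=2))
E
```

```text
wrist pull_hook [ 0.421 -0.135  0.081] 0.65
side pull_hook [ 0.428 -0.138  0.081] 0.54
side pull_hook [0.469 0.291 0.047] 0.19
side hook_tip [0.467 0.081 0.087] 0.8
side hook_tip [ 0.684 -0.429  0.002] 0.58
side tray [0.498 0.293 0.046] 0.74
side bow [ 0.358  0.507 -0.002] 0.64
side bow [0.482 0.191 0.072] 0.56
side oven [0.494 0.281 0.001] 0.57
side door_edge [0.452 0.023 0.044] 0.93
side door_edge [ 0.68  -0.428 -0.002] 0.66
side coral [0.469 0.291 0.048] 0.52
side feldspar [0.526 0.281 0.047] 0.56
side feldspar [ 0.368 -0.426 -0.002] 0.39
top pull_hook [ 0.426 -0.136  0.083] 0.58
top door_edge [0.448 0.019 0.048] 0.78
7.85 [ 0.42554858 -0.13890859  0.08931151] [ 1.00771932e-05  7.64633687e-01  6.44465146e-01 -2.67652256e-05] [-0.81352761 -0.03144356 -1.61752242] 0.2008304728008633
```

View pics/wrist2.png

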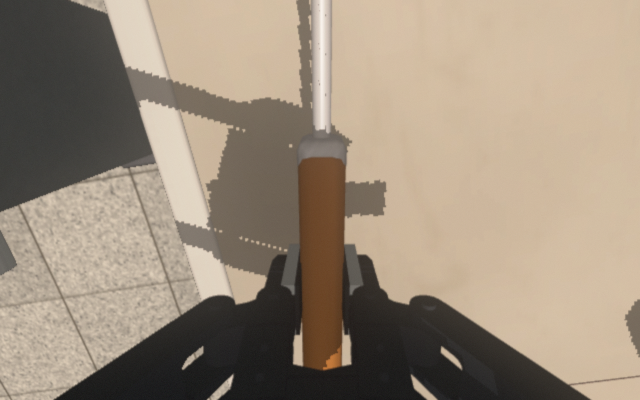

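View pics/side2c.png

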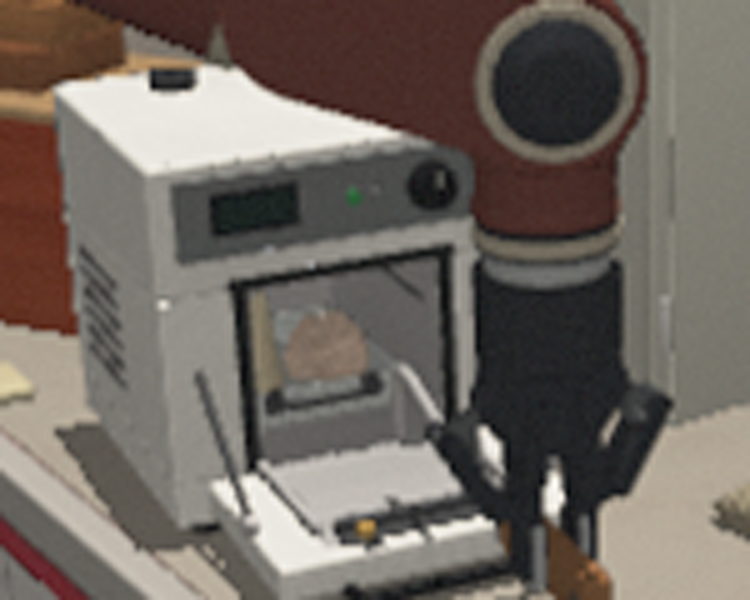

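View pics/top2c.png

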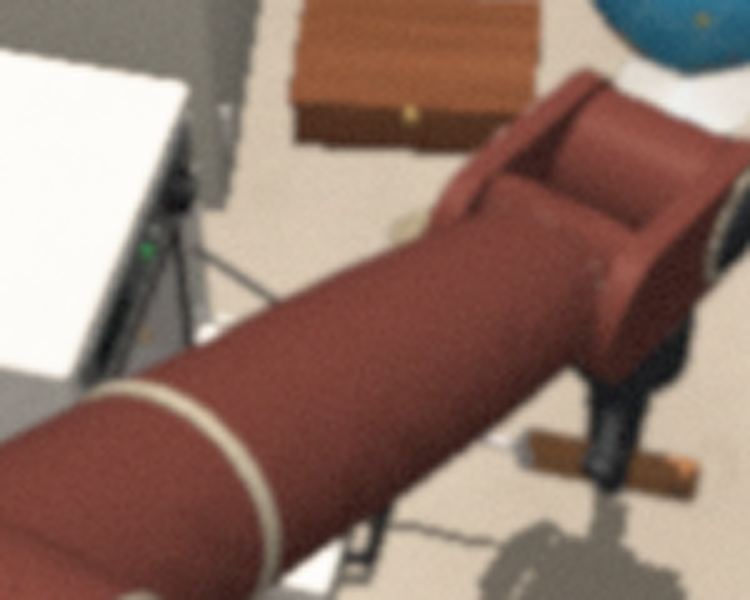

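```bash
python3 - <<'E'
from h import *
for P in [[.480,.192,.0685],[.481,.196,.0685],[.483,.206,.0685],[.483,.2,.0685]]:
  print(P,(proj('side',P)[0]+.5-[215,120])*5)
# tip and bow model points, tray model at given bow
def show(x,y,th,tx,ty,name):
    a=cv2.imread('pics/side2.png')[175:225,250:310]; a=cv2.resize(a,None,fx=12,fy=12,interpolation=2)
    tr=np.array([[-98,-27,23.5],[-98,27,23.5],[-98,0,20.5],[-101,0,23.5],[-70,-58,0],[-70,58,0],[-70,-58,22],[-70,58,22],[70,58,22],[70,-58,22]])+[tx,ty,45]
    for i,p in enumerate(proj('side',ov(tr,x,y,th))):
        q=tuple(int(k) for k in ((p+.5-[250,175])*12)); cv2.circle(a,q,3,(0,0,255),1); cv2.putText(a,str(i),q,0,.4,(255,0,0))
    cv2.imwrite(name,a)
show(.496,.278,np.radians(80.3),15,0,'pics/tr15.png')
E
```

```text
[0.48, 0.192, 0.0685] [335.36027762 397.69607808]
[0.481, 0.196, 0.0685] [333.67259379 395.47696038]
[0.483, 0.206, 0.0685] [328.82607763 390.15408989]
[0.483, 0.2, 0.0685] [333.32268874 392.91076817]
```

View pics/tr15.png

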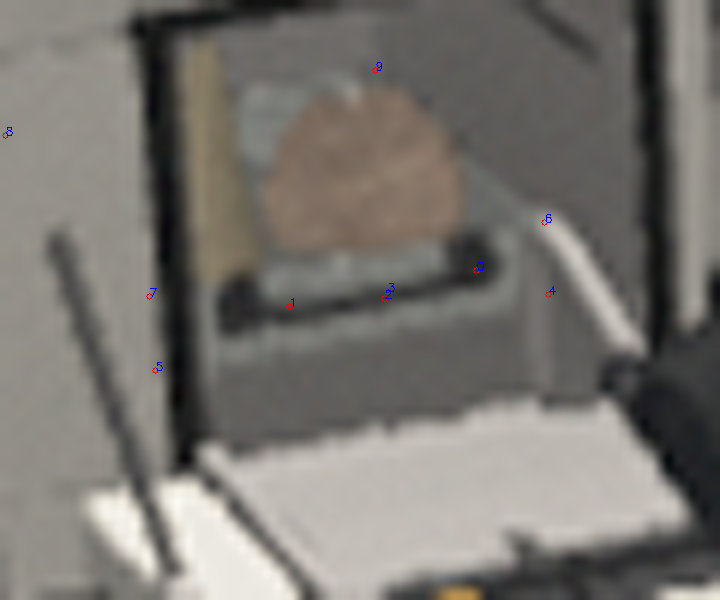

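Request:
drive_tool(series=[[[0.003,0.025,0.002],[0,0,0]],[[0.006,0.05,0.002],[0,0,0]],[[0.01,0.075,0.002],[0,0,0]],[[0.013,0.1,0.002],[0,0,0]],[[0.016,0.12,0.002],[0,0,0]],[[0.018,0.131,0.002],[0,0,0]],[[0.018,0.131,0.002],[0,0,0]],[[0.018,0.131,0.002],[0,0,0]]])

```text
time: 8.65
tool_pos: [0.4436, -0.0083, 0.0913]
tool_rot: [0.0, 0.765, 0.645, -0.0]
contact_force: [0.4, -0.2, -1.8]
gripper_width: 0.198
```

```bash
python3 - <<'E'
from h import *
for n in ['side','top','wrist']:
    snap(n,n+'3')
    for o in ['hook_tip','bow','tray']:
        for r in place_of(n,o)[:2]: print(n,o,np.round(r['location'],3),round(r['confidence'],2))
s=state();print(s['time'],s['tool_pos'],s['tool_rot'],s['contact_force'],s['gripper_width'])
a=cv2.imread('pics/side3.png')[165:225,250:315];cv2.imwrite('pics/side3c.png',cv2.resize(a,None,fx=10,fy=10,interpolation=2))
T=s['tool_pos']; tip=T+.222*np.array([.169,.9856,0])+[0,0,-.0047]
print(tip,(proj('side',tip)[0]+.5-[250,165])*10,(proj('side',tip+[0,0,.052])[0]+.5-[250,165])*10)
E
```

```text
side hook_tip [0.482 0.213 0.087] 0.44
side bow [0.468 0.287 0.045] 0.64
side bow [0.479 0.194 0.068] 0.62
side tray [0.497 0.294 0.044] 0.79
top tray [ 0.373 -0.426 -0.005] 0.47
9.25 [ 0.4435291  -0.00797726  0.09129312] [-9.16181964e-06  7.64697094e-01  6.44389909e-01 -1.16087638e-05] [-0.08386567 -0.43036634 -1.9709669 ] 0.19491706892987964
[0.4810471  0.21082594 0.08659312] [291.75894745 276.28047475] [281.43379061 126.85296418]
```

View pics/side3c.png

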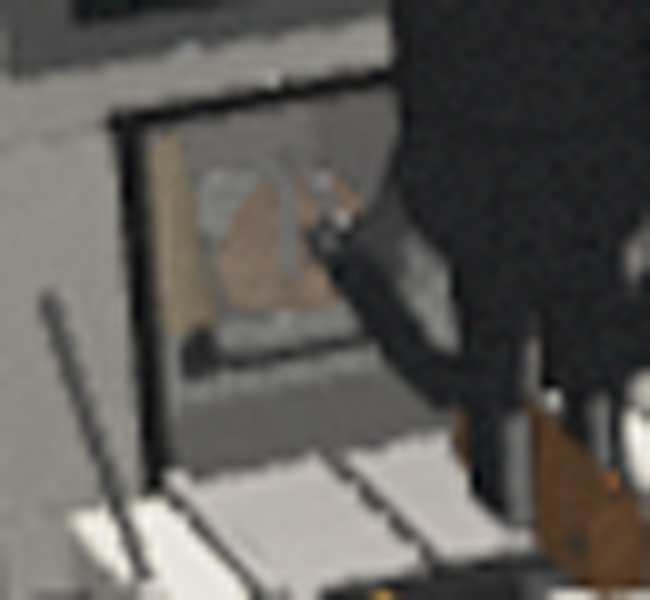

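View pics/wrist3.png

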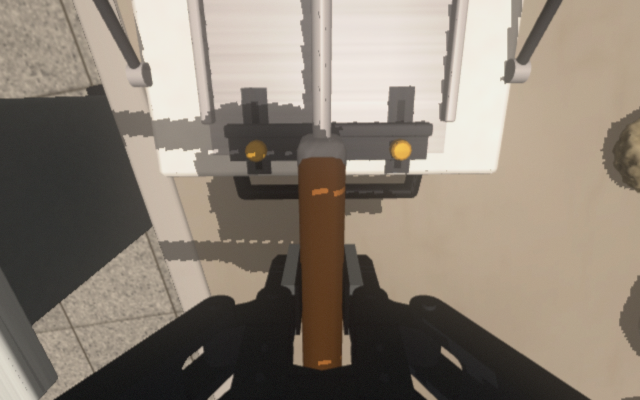

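View pics/top3.png

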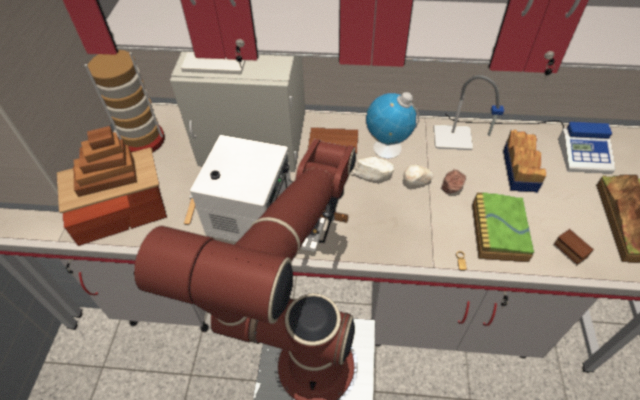

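```bash
python3 - <<'E'
from h import *
tip=np.array([.4810,.2108,.0685]);e=np.array([.169,.9856,0]);l=np.array([-.9856,.169,0])
for d in [0,5,10,15,20,25]:
  print(d,[((proj('side',tip-e*d/1000+l*k)[0]+.5-[250,165])*10).round(0).tolist() for k in(-.027,0,.027)])
E
python3 - <<'E'
import cv2
a=cv2.imread('pics/side2.png')[190:210,262:296];cv2.imwrite('pics/b.png',cv2.resize(a,None,fx=20,fy=20,interpolation=0))
E
```

```text
0 [[372.0, 313.0], [295.0, 327.0], [217.0, 342.0]]
5 [[377.0, 318.0], [300.0, 332.0], [222.0, 347.0]]
10 [[383.0, 323.0], [305.0, 338.0], [227.0, 353.0]]
15 [[388.0, 328.0], [311.0, 343.0], [232.0, 358.0]]
20 [[393.0, 333.0], [316.0, 348.0], [237.0, 363.0]]
25 [[399.0, 338.0], [321.0, 353.0], [242.0, 368.0]]
```

View pics/b.png

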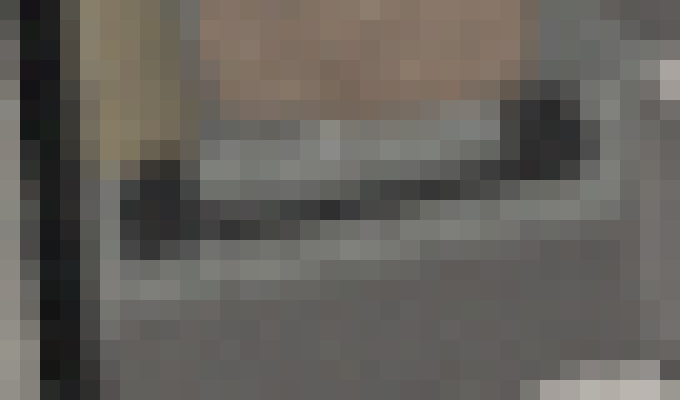

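Request:
drive_tool(series=[[[-0.0025,-0.003,0],[0,0,0]],[[-0.0025,-0.003,-0.005],[0,0,0]],[[-0.0025,-0.003,-0.01],[0,0,0]],[[-0.0025,-0.003,-0.013],[0,0,0]],[[-0.0025,-0.003,-0.016],[0,0,0]],[[-0.0025,-0.003,-0.018],[0,0,0]],[[-0.0025,-0.003,-0.018],[0,0,0]]])

```text
time: 9.95
tool_pos: [0.4408, -0.0108, 0.0729]
tool_rot: [-0.0, 0.765, 0.644, -0.0]
contact_force: [0.2, -0.1, -1.8]
gripper_width: 0.195
```

```bash
python3 - <<'E'
from h import *
snap('side','side4')
s=state();print(s['time'],s['tool_pos'],s['contact_force'])
a=cv2.imread('pics/side4.png')[165:225,250:315];cv2.imwrite('pics/side4c.png',cv2.resize(a,None,fx=10,fy=10,interpolation=2))
E
```

```text
10.0 [ 0.44095943 -0.01084788  0.07312262] [ 0.72194258 -0.47214636 -1.40139985]
```

View pics/side4c.png

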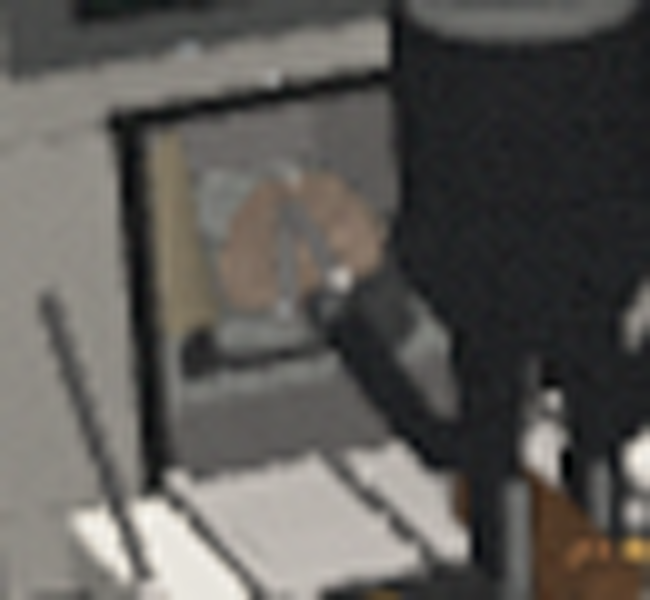

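Request:
drive_tool(series=[[[0,0,-0.003],[0,0,0]],[[0,0,-0.006],[0,0,0]],[[0,0,-0.0095],[0,0,0]],[[0,0,-0.0095],[0,0,0]]])

```text
time: 10.4
tool_pos: [0.4405, -0.0108, 0.063]
tool_rot: [-0.001, 0.765, 0.644, -0.0]
contact_force: [0.1, -0.2, -2.2]
gripper_width: 0.199
```

```bash
python3 - <<'E'
from h import *
snap('side','side5')
s=state();print(s['time'],s['tool_pos'],s['contact_force'],s['ft_torque'])
a=cv2.imread('pics/side5.png')[165:225,250:315];cv2.imwrite('pics/side5c.png',cv2.resize(a,None,fx=10,fy=10,interpolation=2))
E
```

```text
10.45 [ 0.44071333 -0.01083778  0.06336027] [ 0.22337489  0.00292574 -1.18802112] [-0.04043545  0.02326784  0.02764028]
```

View pics/side5c.png

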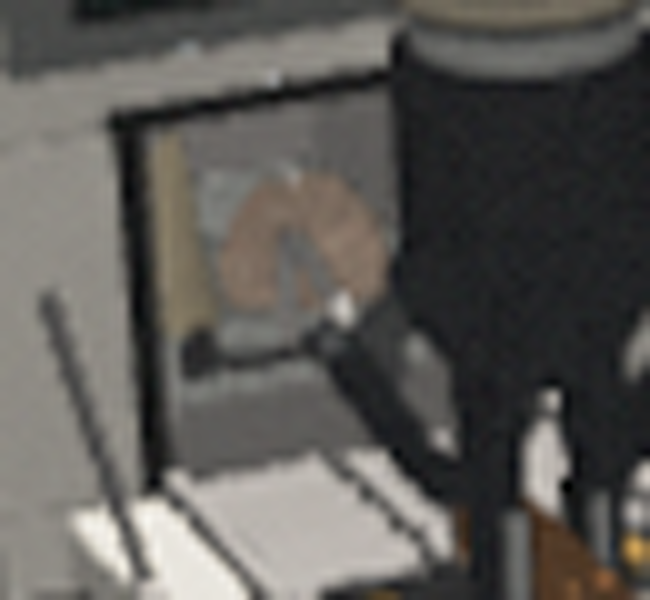

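Request:
drive_tool(series=[[[-0.0003,-0.002,0],[0,0,0]],[[-0.0007,-0.004,0],[0,0,0]],[[-0.001,-0.006,0],[0,0,0]],[[-0.0013,-0.008,0],[0,0,0]],[[-0.0017,-0.01,0],[0,0,0]],[[-0.002,-0.012,0],[0,0,0]],[[-0.0022,-0.013,0],[0,0,0]]])

```text
time: 11.15
tool_pos: [0.4388, -0.0238, 0.0638]
tool_rot: [-0.0, 0.765, 0.644, 0.0]
contact_force: [0.4, 3.3, -1.5]
gripper_width: 0.197
```

Request:
drive_tool(series=[[[-0.0003,-0.002,0],[0,0,0]],[[-0.0007,-0.004,0],[0,0,0]],[[-0.001,-0.006,0],[0,0,0]]])

```text
time: 11.45
tool_pos: [0.4379, -0.03, 0.0638]
tool_rot: [-0.0, 0.765, 0.644, 0.0]
contact_force: [-0.3, 2.2, -2.9]
gripper_width: 0.197
```

Request:
drive_tool(series=[[[-0.0005,-0.003,0],[0,0,0]],[[-0.0012,-0.007,0],[0,0,0]],[[-0.0019,-0.011,0],[0,0,0]],[[-0.0026,-0.015,0],[0,0,0]],[[-0.0032,-0.019,0],[0,0,0]],[[-0.0039,-0.023,0],[0,0,0]],[[-0.0046,-0.027,0],[0,0,0]],[[-0.0051,-0.03,0],[0,0,0]]])

```text
time: 12.25
tool_pos: [0.4327, -0.0603, 0.0638]
tool_rot: [-0.0, 0.765, 0.644, -0.0]
contact_force: [-0.3, 3.2, -1.6]
gripper_width: 0.199
```

```bash
python3 - <<'E'
from h import *
snap('side','side6')
for o in ['hook_tip','bow','tray','coral','feldspar']:
        for r in place_of('side',o)[:2]: print(o,np.round(r['location'],3),round(r['confidence'],2))
s=state();print(s['time'],s['tool_pos'],s['contact_force'],s['ft_torque'])
a=cv2.imread('pics/side6.png')[155:235,240:320];cv2.imwrite('pics/side6c.png',cv2.resize(a,None,fx=7,fy=7,interpolation=2))
E
```

```text
hook_tip [0.469 0.159 0.061] 0.54
bow [0.472 0.154 0.067] 0.61
tray [0.492 0.252 0.043] 0.77
coral [0.458 0.247 0.042] 0.5
coral [ 0.693 -0.296 -0.002] 0.22
feldspar [0.516 0.241 0.05 ] 0.45
12.55 [ 0.43278842 -0.06026532  0.06389166] [ 0.7905334   0.38276914 -1.64680468] [-0.05864682 -0.02805621  0.01920794]
```

View pics/side6c.png

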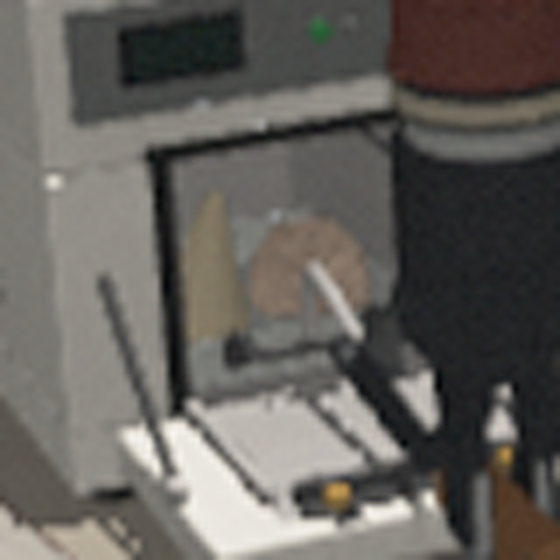

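Request:
drive_tool(series=[[[-0.0005,-0.003,0],[0,0,0]],[[-0.0012,-0.007,0],[0,0,0]],[[-0.0019,-0.011,0],[0,0,0]],[[-0.0027,-0.016,0],[0,0,0]],[[-0.0036,-0.021,0],[0,0,0]],[[-0.0044,-0.026,0],[0,0,0]],[[-0.0053,-0.031,0],[0,0,0]],[[-0.006,-0.035,0],[0,0,0]]])

```text
time: 13.35
tool_pos: [0.4266, -0.0954, 0.0638]
tool_rot: [-0.0, 0.765, 0.644, -0.0]
contact_force: [1.3, 2.1, -2.1]
gripper_width: 0.199
```

Request:
drive_tool(series=[[[-0.0005,-0.003,0],[0,0,0]],[[-0.0012,-0.007,0],[0,0,0]],[[-0.0019,-0.011,0],[0,0,0]],[[-0.0026,-0.015,0],[0,0,0]],[[-0.0032,-0.019,0],[0,0,0]],[[-0.0039,-0.023,0],[0,0,0]],[[-0.0046,-0.027,0],[0,0,0]],[[-0.0051,-0.03,0],[0,0,0]]])

```text
time: 14.15
tool_pos: [0.4216, -0.1253, 0.0638]
tool_rot: [-0.0, 0.765, 0.644, -0.0]
contact_force: [0.2, 3.2, -0.8]
gripper_width: 0.199
```

```bash
python3 - <<'E'
from h import *
for n in('side','top','wrist'):
  snap(n,n+'7')
  for o in ['hook_tip','bow','tray','stop_base']:
        for r in place_of(n,o)[:1]: print(n,o,np.round(r['location'],3),round(r['confidence'],2))
s=state();print(s['time'],s['tool_pos'],s['contact_force'],s['ft_torque'])
a=cv2.imread('pics/side7.png')[155:245,240:320];cv2.imwrite('pics/side7c.png',cv2.resize(a,None,fx=6,fy=6,interpolation=2))
E
```

```text
side hook_tip [0.464 0.094 0.058] 0.68
side bow [0.465 0.087 0.067] 0.87
side tray [0.48  0.187 0.046] 0.71
side stop_base [0.458 0.064 0.046] 0.54
14.9 [ 0.42165116 -0.12492019  0.06380151] [ 0.03084631  0.41229178 -1.0475373 ] [-0.05676085 -0.00992658 -0.06155443]
```

View pics/side7c.png

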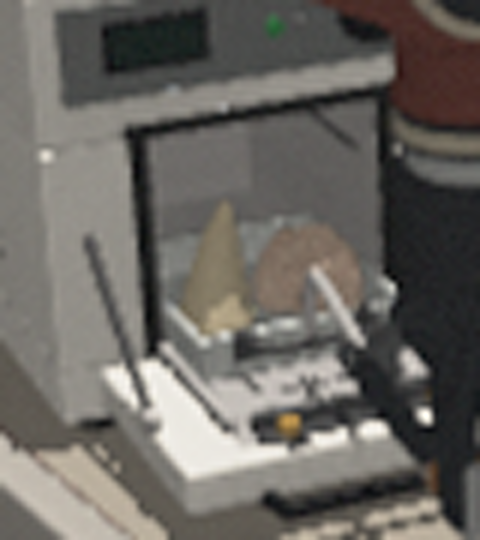

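View pics/wrist7.png

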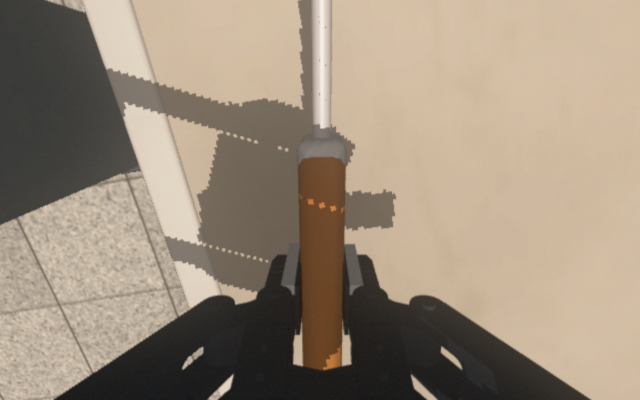

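View pics/top7.png

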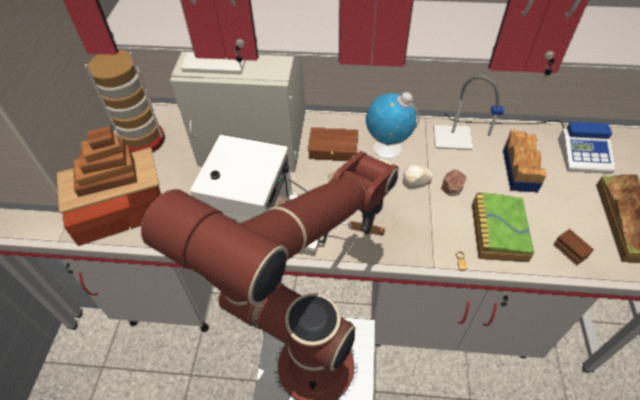

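Request:
drive_tool(series=[[[-0.0005,-0.003,0],[0,0,0]],[[-0.001,-0.006,0],[0,0,0]],[[-0.0015,-0.009,0],[0,0,0]],[[-0.002,-0.012,0],[0,0,0]],[[-0.0025,-0.015,0],[0,0,0]],[[-0.003,-0.018,0],[0,0,0]],[[-0.0036,-0.021,0],[0,0,0]],[[-0.0039,-0.023,0],[0,0,0]]])

```text
time: 15.7
tool_pos: [0.4177, -0.1482, 0.0638]
tool_rot: [-0.0, 0.765, 0.644, -0.0]
contact_force: [0.7, 2.7, -1.5]
gripper_width: 0.195
```

Request:
drive_tool(series=[[[-0.0003,-0.0015,0],[0,0,0]],[[-0.0005,-0.003,0],[0,0,0]],[[-0.0008,-0.0045,0],[0,0,0]],[[-0.001,-0.006,0],[0,0,0]]])

```text
time: 16.1
tool_pos: [0.4167, -0.154, 0.0638]
tool_rot: [-0.0, 0.765, 0.644, -0.0]
contact_force: [-0.0, 3.4, -1.4]
gripper_width: 0.196
```

Request:
drive_tool(series=[[[-0.0003,-0.0015,0],[0,0,0]],[[-0.0005,-0.003,0],[0,0,0]]])

```text
time: 16.3
tool_pos: [0.4162, -0.157, 0.0638]
tool_rot: [-0.0, 0.765, 0.644, 0.0]
contact_force: [-0.2, 3.6, -2.4]
gripper_width: 0.197
```

Request:
drive_tool(series=[[[-0.0003,-0.0015,0],[0,0,0]],[[-0.0005,-0.003,0],[0,0,0]]])

```text
time: 16.5
tool_pos: [0.4155, -0.1586, 0.0633]
tool_rot: [-0.001, 0.765, 0.644, 0.001]
contact_force: [1.2, 8.7, -2.6]
gripper_width: 0.198
```

Request:
drive_tool(series=[[[-0.0003,-0.0015,0],[0,0,0]],[[-0.0005,-0.003,0],[0,0,0]]])

```text
time: 16.7
tool_pos: [0.415, -0.1617, 0.0632]
tool_rot: [-0.001, 0.765, 0.644, 0.001]
contact_force: [1.1, 6.4, -2.3]
gripper_width: 0.196
```

Request:
drive_tool(series=[[[-0.0002,-0.001,0],[0,0,0]],[[-0.0003,-0.002,0],[0,0,0]]])

```text
time: 16.9
tool_pos: [0.4148, -0.1644, 0.0635]
tool_rot: [-0.001, 0.765, 0.644, 0.0]
contact_force: [1.4, 4.4, -1.1]
gripper_width: 0.203
```

Request:
drive_tool(series=[[[-0.0002,-0.001,0],[0,0,0]],[[-0.0003,-0.002,0],[0,0,0]]])

```text
time: 17.1
tool_pos: [0.4146, -0.1671, 0.0638]
tool_rot: [0.0, 0.765, 0.644, -0.0]
contact_force: [0.4, 2.3, -1.6]
gripper_width: 0.195
```

Request:
drive_tool(series=[[[-0.0002,-0.001,0],[0,0,0]],[[-0.0003,-0.002,0],[0,0,0]]])

```text
time: 17.3
tool_pos: [0.4144, -0.1692, 0.0639]
tool_rot: [0.0, 0.765, 0.644, -0.0]
contact_force: [0.9, 2.5, -2.1]
gripper_width: 0.2
```

Request:
drive_tool(series=[[[-0.0002,-0.001,0],[0,0,0]],[[-0.0003,-0.002,0],[0,0,0]]])

```text
time: 17.5
tool_pos: [0.414, -0.1711, 0.0638]
tool_rot: [0.0, 0.765, 0.644, -0.0]
contact_force: [1.4, 3.5, -1.6]
gripper_width: 0.196
```

Request:
drive_tool(series=[[[-0.0002,-0.001,0],[0,0,0]],[[-0.0003,-0.002,0],[0,0,0]]])

```text
time: 17.7
tool_pos: [0.4137, -0.173, 0.0638]
tool_rot: [-0.0, 0.765, 0.644, 0.0]
contact_force: [0.8, 2.1, -1.7]
gripper_width: 0.195
```

Request:
drive_tool(series=[[[-0.0001,-0.0008,0],[0,0,0]],[[-0.0003,-0.0016,0],[0,0,0]]])

```text
time: 17.9
tool_pos: [0.4134, -0.1745, 0.0638]
tool_rot: [-0.0, 0.765, 0.644, -0.0]
contact_force: [0.7, 1.9, -1.7]
gripper_width: 0.197
```

Request:
drive_tool(series=[[[-0.0001,-0.0008,0],[0,0,0]],[[-0.0003,-0.0016,0],[0,0,0]]])

```text
time: 18.1
tool_pos: [0.4131, -0.1762, 0.0638]
tool_rot: [0.0, 0.765, 0.644, -0.0]
contact_force: [0.4, 3.8, -1.3]
gripper_width: 0.199
```

Request:
drive_tool(series=[[[-0.0001,-0.0008,0],[0,0,0]],[[-0.0003,-0.0016,0],[0,0,0]]])

```text
time: 18.3
tool_pos: [0.4129, -0.1777, 0.0638]
tool_rot: [-0.0, 0.765, 0.644, 0.0]
contact_force: [1.1, 2.7, -1.7]
gripper_width: 0.198
```

Request:
drive_tool(series=[[[-0.0001,-0.0008,0],[0,0,0]],[[-0.0003,-0.0016,0],[0,0,0]]])

```text
time: 18.5
tool_pos: [0.4125, -0.1793, 0.0638]
tool_rot: [-0.0, 0.765, 0.644, 0.0]
contact_force: [0.3, 3.1, -2.0]
gripper_width: 0.2
```

```bash
python3 - <<'E'
from h import *
for n in('side',):
  snap(n,n+'8')
  for o in ['bow','tray','stop_base']:
        for r in place_of(n,o)[:1]: print(n,o,np.round(r['location'],3),round(r['confidence'],2))
s=state();print(s['time'],s['tool_pos'],s['contact_force'],s['ft_torque'])
a=cv2.imread('pics/side8.png')[165:245,240:320];cv2.imwrite('pics/side8c.png',cv2.resize(a,None,fx=7,fy=7,interpolation=2))
E
```

```text
side bow [0.458 0.032 0.065] 0.66
side tray [0.474 0.132 0.044] 0.94
side stop_base [0.46  0.063 0.043] 0.51
18.7 [ 0.41251789 -0.17943368  0.06381382] [ 0.5864085   1.83010002 -2.25150051] [ 0.28677068 -0.07513581  0.00748636]
```

View pics/side8c.png

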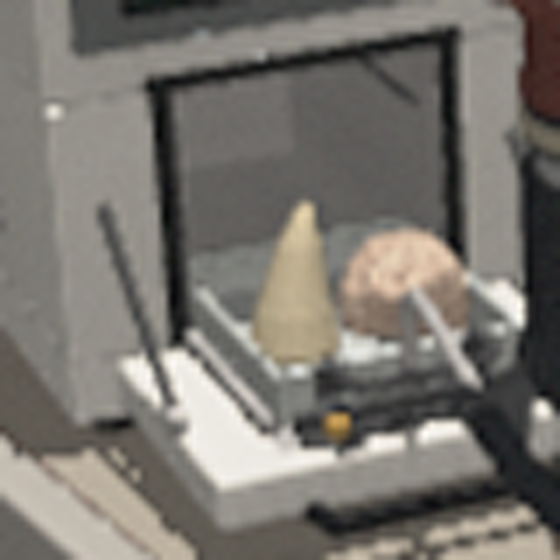

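Request:
drive_tool(series=[[[-0.0001,-0.0008,0],[0,0,0]],[[-0.0003,-0.0016,0],[0,0,0]]])

```text
time: 18.9
tool_pos: [0.4122, -0.1809, 0.0638]
tool_rot: [-0.0, 0.765, 0.644, 0.0]
contact_force: [-0.3, 2.3, -1.2]
gripper_width: 0.198
```

Request:
drive_tool(series=[[[-0.0001,-0.0008,0],[0,0,0]],[[-0.0003,-0.0016,0],[0,0,0]]])

```text
time: 19.1
tool_pos: [0.4119, -0.1826, 0.0638]
tool_rot: [-0.0, 0.765, 0.644, 0.0]
contact_force: [0.8, 2.5, -1.6]
gripper_width: 0.199
```

Request:
drive_tool(series=[[[-0.0001,-0.0008,0],[0,0,0]],[[-0.0003,-0.0016,0],[0,0,0]]])

```text
time: 19.3
tool_pos: [0.4116, -0.1842, 0.0638]
tool_rot: [-0.0, 0.765, 0.644, 0.0]
contact_force: [1.0, 3.0, -1.4]
gripper_width: 0.196
```

Request:
drive_tool(series=[[[-0.0001,-0.0008,0],[0,0,0]],[[-0.0003,-0.0016,0],[0,0,0]]])

```text
time: 19.5
tool_pos: [0.4113, -0.1858, 0.0638]
tool_rot: [-0.0, 0.765, 0.644, 0.0]
contact_force: [-0.2, 1.8, -0.8]
gripper_width: 0.197
```

Request:
drive_tool(series=[[[-0.0001,-0.0008,0],[0,0,0]],[[-0.0003,-0.0016,0],[0,0,0]]])

```text
time: 19.7
tool_pos: [0.4111, -0.1874, 0.0638]
tool_rot: [0.0, 0.765, 0.644, 0.0]
contact_force: [-0.1, 4.7, -2.6]
gripper_width: 0.199
```

Request:
drive_tool(series=[[[-0.0001,-0.0007,0],[0,0,0]]])

```text
time: 19.8
tool_pos: [0.4109, -0.1876, 0.0637]
tool_rot: [-0.001, 0.765, 0.644, 0.0]
contact_force: [1.2, 5.7, -1.0]
gripper_width: 0.196
```

Request:
drive_tool(series=[[[-0.0001,-0.0007,0],[0,0,0]]])

```text
time: 19.9
tool_pos: [0.4107, -0.1877, 0.0634]
tool_rot: [-0.001, 0.765, 0.644, 0.001]
contact_force: [1.6, 8.1, -2.3]
gripper_width: 0.199
```

Request:
drive_tool(series=[[[-0.0001,-0.0005,0],[0,0,0]],[[-0.0001,-0.0005,0],[0,0,0]],[[-0.0001,-0.0005,0],[0,0,0]]])

```text
time: 20.2
tool_pos: [0.4105, -0.1877, 0.0632]
tool_rot: [-0.002, 0.765, 0.644, 0.001]
contact_force: [1.8, 8.4, -2.4]
gripper_width: 0.197
```

```bash
python3 - <<'E'
from h import *
for n in('side','top'):
  snap(n,n+'9')
  for o in ['bow','tray','coral','feldspar']:
        for r in place_of(n,o)[:1]: print(n,o,np.round(r['location'],3),round(r['confidence'],2))
s=state();print(s['time'],s['tool_pos'],s['contact_force'],s['ft_torque'])
a=cv2.imread('pics/side9.png')[165:245,240:320];cv2.imwrite('pics/side9c.png',cv2.resize(a,None,fx=7,fy=7,interpolation=2))
E
```

```text
side bow [0.456 0.025 0.067] 0.78
side tray [0.468 0.125 0.046] 0.92
side coral [0.439 0.121 0.046] 0.67
side feldspar [0.492 0.112 0.05 ] 0.61
20.7 [ 0.41057905 -0.18769044  0.06320545] [ 2.7211173   7.74492272 -2.31465092] [ 1.17218116 -0.26131116 -0.11216647]
```

View pics/side9c.png

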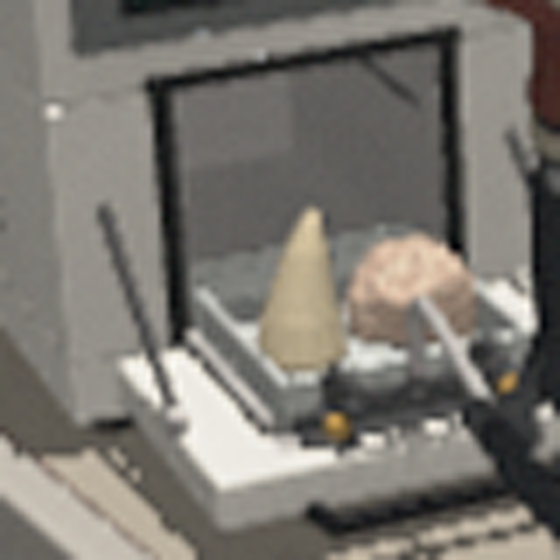

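Request:
drive_tool(series=[[[0.0005,0.003,0],[0,0,0]],[[0.001,0.006,0],[0,0,0]],[[0.0015,0.009,0],[0,0,0]],[[0.0017,0.01,0],[0,0,0]],[[0.0017,0.01,0],[0,0,0]]])

```text
time: 21.2
tool_pos: [0.4125, -0.1793, 0.0639]
tool_rot: [0.0, 0.765, 0.645, -0.0]
contact_force: [-0.7, -0.7, -2.7]
gripper_width: 0.199
```

Request:
drive_tool(series=[[[0,0,0.004],[0,0,0]],[[0,0,0.01],[0,0,0]],[[0,0,0.02],[0,0,0]],[[0,0,0.032],[0,0,0]],[[0,0,0.044],[0,0,0]],[[0,0,0.05],[0,0,0]],[[0,0,0.05],[0,0,0]]])

```text
time: 21.9
tool_pos: [0.4134, -0.1798, 0.1156]
tool_rot: [0.002, 0.765, 0.644, 0.0]
contact_force: [-0.3, 0.1, -1.5]
gripper_width: 0.197
```

```bash
python3 - <<'E'
from h import *
snap('side','side10')
for o in ['bow','tray','coral','feldspar','hook_tip']:
        for r in place_of('side',o)[:1]: print(o,np.round(r['location'],3),round(r['confidence'],2))
s=state();print(s['time'],s['tool_pos'],s['contact_force'],s['ft_torque'])
a=cv2.imread('pics/side10.png')[165:245,240:320];cv2.imwrite('pics/side10c.png',cv2.resize(a,None,fx=7,fy=7,interpolation=2))
E
```

```text
bow [0.454 0.024 0.071] 0.79
tray [0.467 0.127 0.046] 0.97
coral [0.44  0.122 0.045] 0.54
feldspar [0.495 0.112 0.049] 0.76
hook_tip [0.45  0.04  0.112] 0.76
22.2 [ 0.41200207 -0.1789224   0.11305932] [ 0.24511174  0.94704284 -1.5332257 ] [-0.05190254  0.01492706 -0.00492741]
```

View pics/side10c.png

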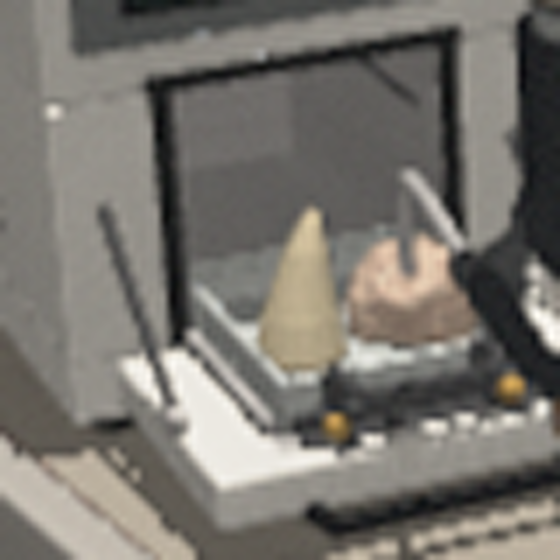

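Request:
drive_tool(series=[[[-0.003,-0.02,0],[0,0,0]],[[-0.007,-0.045,0],[0,0,0]],[[-0.005,-0.075,0],[0,0,-3]],[[0.005,-0.1,0],[0,0,-9]],[[0.016,-0.114,0],[0,0,-15]],[[0.024,-0.114,-0.02],[0,0,-20]],[[0.024,-0.114,-0.055],[0,0,-20]],[[0.024,-0.114,-0.085],[0,0,-20]]])

```text
time: 23.0
tool_pos: [0.4364, -0.2933, 0.0274]
tool_rot: [-0.0, 0.865, 0.502, -0.0]
contact_force: [0.3, 0.2, -2.5]
gripper_width: 0.199
```

Request:
drive_tool(series=[[[0,0,-0.01],[0,0,0]],[[0,0,-0.016],[0,0,0]],[[0,0,-0.02],[0,0,0]],[[0,0,-0.022],[0,0,0]],[[0,0,-0.022],[0,0,0]]])

```text
time: 23.5
tool_pos: [0.4371, -0.2938, 0.0079]
tool_rot: [0.001, 0.865, 0.502, 0.0]
contact_force: [0.0, 0.4, -1.6]
gripper_width: 0.199
```

Request:
drive_tool(series=[[[0,0,-0.001],[0,0,0]],[[0,0,-0.002],[0,0,0]],[[0,0,-0.002],[0,0,0]],[[0,0,-0.002],[0,0,0]]])

```text
time: 23.9
tool_pos: [0.4365, -0.2933, 0.005]
tool_rot: [0.0, 0.865, 0.502, 0.0]
contact_force: [-0.1, 0.0, -1.1]
gripper_width: 0.199
```

```bash
python3 - <<'E'
from h import *
for k in range(2):
  grab_frame('wrist');s=state();print(s['time'],s['tool_pos'],s['contact_force'])
E
```

```text
23.95 [ 0.43647142 -0.29325337  0.00490356] [-0.91008808  0.33350116 -1.4896257 ]
24.0 [ 0.43649389 -0.2932443   0.00489207] [-0.73667983 -1.22928324 -1.22885564]
```

Request:
drive_tool(series=[[[0,0,-0.0005],[0,0,0]],[[0,0,-0.001],[0,0,0]],[[0,0,-0.001],[0,0,0]],[[0,0,-0.001],[0,0,0]]])

```text
time: 24.4
tool_pos: [0.4365, -0.2933, 0.0047]
tool_rot: [-0.0, 0.865, 0.502, -0.0]
contact_force: [-3.2, 2.5, 6.4]
gripper_width: 0.199
```

Touching down. Release.

Request:
drive_tool(series=[[[0,0,0],[0,0,0]],[[0,0,0],[0,0,0]],[[0,0,0],[0,0,0]],[[0,0,0],[0,0,0]],[[0,0,0],[0,0,0]],[[0,0,0],[0,0,0]],[[0,0,0],[0,0,0]]], fingers=-1)

```text
time: 25.1
tool_pos: [0.4364, -0.2932, 0.0038]
tool_rot: [-0.0, 0.865, 0.502, 0.0]
contact_force: [-0.3, -0.4, -0.1]
gripper_width: 0.997
```

Request:
drive_tool(series=[[[0,0,0.01],[0,0,0]],[[0,0,0.03],[0,0,0]],[[0,0,0.07],[0,0,0]],[[0,0,0.11],[0,0,0]],[[0,0,0.16],[0,0,0]],[[0,0,0.21],[0,0,0]],[[0,0,0.25],[0,0,0]],[[0,0,0.25],[0,0,0]]])

```text
time: 25.9
tool_pos: [0.439, -0.2955, 0.2632]
tool_rot: [0.007, 0.865, 0.502, 0.002]
contact_force: [0.2, 0.0, -0.7]
gripper_width: 0.998
```

```bash
python3 - <<'E'
from h import *
for n in('side','wrist','top'):
  snap(n,n+'11')
  for o in ['bow','tray','coral','feldspar','hook_tip','pull_hook']:
        for r in place_of(n,o)[:1]: print(n,o,np.round(r['location'],3),round(r['confidence'],2))
s=state();print(s['time'],s['tool_pos'],s['contact_force'],s['gripper_width'])
a=cv2.imread('pics/side11.png')[165:305,240:390];cv2.imwrite('pics/side11c.png',cv2.resize(a,None,fx=4,fy=4,interpolation=2))
E
```

```text
side tray [0.47  0.124 0.048] 0.74
side coral [0.441 0.118 0.045] 0.49
side feldspar [0.494 0.113 0.048] 0.81
side hook_tip [ 0.55  -0.1    0.003] 0.81
side pull_hook [ 0.434 -0.293 -0.004] 0.87
wrist pull_hook [ 0.436 -0.295 -0.002] 0.87
top feldspar [ 0.434 -0.294 -0.001] 0.68
top hook_tip [ 0.547 -0.1    0.002] 0.75
top pull_hook [ 0.436 -0.294 -0.002] 0.81
26.95 [ 0.43644    -0.29320357  0.25382932] [ 0.52873801 -0.38934938 -0.23232069] 0.9998495767235508
```

View pics/side11c.png

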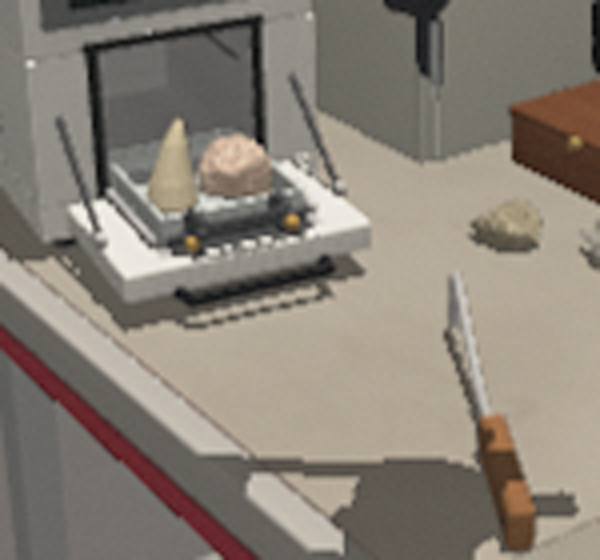

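View pics/top11.png

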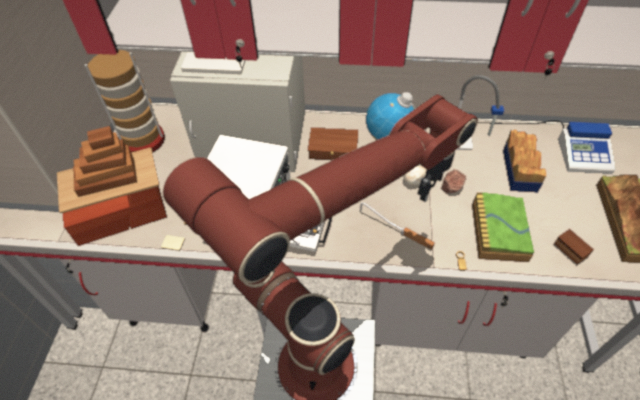

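Request:
drive_tool(series=[[[0,0.03,0.04],[0,0,5]],[[0,0.07,0.08],[0,0,10]],[[0,0.11,0.08],[0,0,15]],[[0,0.15,0.08],[0,0,20]],[[0,0.2,0.08],[0,0,20]],[[0,0.23,0.08],[0,0,20]],[[0,0.25,0.08],[0,0,20]],[[0,0.25,0.08],[0,0,20]]])

```text
time: 27.75
tool_pos: [0.4364, -0.0413, 0.3341]
tool_rot: [0.0, 0.763, 0.646, 0.0]
contact_force: [0.7, 0.4, 0.3]
gripper_width: 1.0
```

```bash
python3 - <<'E'
from h import *
im=snap('wrist','wrist12')
for o in ['bow','tray','stop_base','door_edge']:
  for r in place_of('wrist',o)[:1]: print(o,np.round(r['location'],3),round(r['confidence'],2))
print(state()['time'],state()['tool_pos'])
E
```

```text
bow [0.457 0.024 0.07 ] 0.57
tray [0.465 0.119 0.043] 0.6
stop_base [0.458 0.065 0.048] 0.81
door_edge [0.452 0.022 0.042] 0.77
28.0 [ 0.43648319 -0.04411946  0.33371428]
```

View pics/wrist12.png

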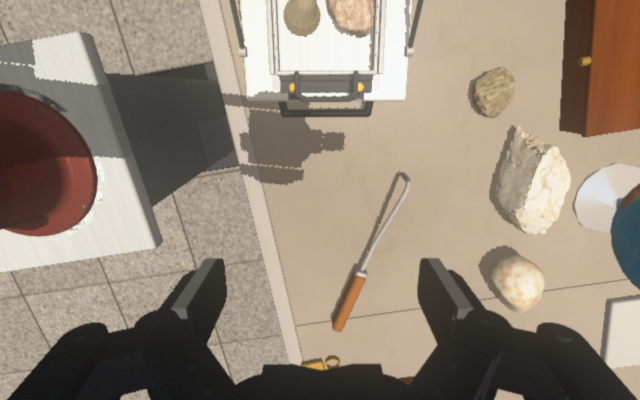

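```bash
python3 - <<'E'
import cv2
a=cv2.imread('pics/wrist12.png')[50:115,250:400];cv2.imwrite('pics/w12c.png',cv2.resize(a,None,fx=5,fy=5,interpolation=2))
E
```

```text
(no output)
```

View pics/w12c.png

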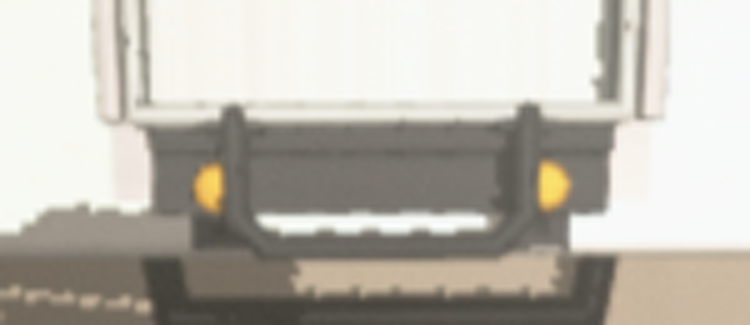

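```bash
python3 -c "
from plant import *
print(job_done(), state()['time'])"
```

```text
the job is handed in; nothing more can be done
the job is handed in; nothing more can be done
```

The tray now sits against the stop rail with the coral and feldspar still upright, and the job is handed in. At about 28 s the robot was holding nothing and touching nothing.

- **Pull:** I hooked the bow and drew the tray out at about 3 N of drag. The highest reading over the spring catches was 8.7 N.
- **Rail:** I crept forward in steps of 0.8 mm or less until I felt the rail. The tool stopped moving there and held at about 8.4 N. Forces were read only at the end of each move, so a brief peak in between would not show; no reading came near 18 N.
- **Hook:** I backed it off the bar, lifted it out and laid it back where it had been, clear of the oven. I felt it touch down before letting go.
- **Last checks:** The wrist picture showed the tray's front wall square against the rail with no visible gap. The side and wrist pictures showed both specimens standing and no bystander visibly moved.
- **Disagreement:** Before hooking, the side-camera picture put the bow about 6 mm further to one side than the given tolerance allowed. I split the difference, and the pull ran straight.

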